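# Split the press counterweights into two equal sets on the balance

## Robot

A 6-joint arm with a two-finger parallel gripper is mounted at the origin on the work surface. World frame = base frame: x ahead of the robot, y to its left, z up, the work surface at z = 0. Lengths are in m, angles in rad, forces in N, time in s.
With the tool pointing down it reaches from about 0.35 to 0.85 m from the base axis. Payload 8.1 kg.
Tool frame: the origin (TCP) lies between the finger pads; the fingertips stand 11 mm ahead of it and the grasp point (between the pads) lies 8 mm behind it (tips_ahead is the z of the fingertips in the tool frame, in m); z points along the fingers, y is the line along which they close (so a half turn about z gives the same grasp; the last joint's range is limited). The gripper opens to 93 mm and grips with 3 to 60 N. Pads are 15 mm wide; open, the fingers measure 128 mm over their backs; the gripper's body (75 mm by 188 mm) begins 65 mm behind the grasp point.
Start: joints at [1.11, 0.13, 1.488, -0, 1.523, -0.085], TCP at [0.22, 0.558, 0.23] pointing down, gripper open.
Joint ranges: [-2.96, 2.96], [-0.89, 2.26], [0.02, 2.5], [-1.34, 4.48], [0, 2.73], [-2.66, 2.66]. Speed limits (rad/s): [2.39, 2.39, 2.79, 3.14, 3.14, 3.14].

## Interface

Orientations are given as a rotation vector (axis times angle).
In Python, from plant import read_state, read_camera, close_job, tips_ahead gives the robot as it stands. The module is installed in compiled form; this text tells all that it offers.
- The arm moves only by the tool move_arm, never from a script. Its argument "plan" is a list of rows, each a list of 7 numbers: the turn, a rotation vector about the tool's x, y, z in units of 6 degrees (1.0 is 6 degrees), then the shift along the tool's x, y, z in units of 25 mm (1.0 is 25 mm), then the finger opening in mm, from 0 to 93. A call has exactly 10 rows; each row shifts and turns the commanded pose from where the row before left it, along the tool's axes as they then stand; what a row does not reach is not made up. A row lasts 1/10 s, in which the tool goes at most 50 mm and 8.59 degrees, less where a joint would pass 70% of its speed; a pose out of reach is approached as far as the arm can. A call is refused whole if a number of a shift passes 1 or a number of a turn 1, either way. A call with a gripper value outside its range is refused whole. The fingers move at their own pace and stop on an object; "force" is the grip in N (left out, the last holds). Time passes only in rows, so rows that do not move let the fingers close, or fill a call up. It gives the time, the measured TCP pose, the force, the opening and the grip force at its end, in the units of the state.
- read_state(): the state, without advancing time (a new reading comes with each control period).
- read_camera(name): name is "scene" or "top" or "wrist"; returns a dict with "frame" (400x640x3 uint8, red, green, blue), "z_map" (400x640 float32, m along the optical axis (not along the pixel's ray), 0 where there is no reading), "fx", "fy", "cx", "cy" (pixels), "rvec" (rotation vector, rad) and "tvec" (3), from world to camera coordinates, as OpenCV has them. Camera axes: x right, y down, z forward; pixel columns grow to the right and rows downward; lengths in m; the calibration is good to about 2 mm. A picture is of the moment at which its call begins.
- close_job(): hands the job in; it is judged then, once.
The state is a dict: "t": time; "q": joint angles; "dq": joint speeds; "joint_torque": joint torques, N m; "tool_pos": TCP position; "orientation": TCP orientation; "force": force on the tool from outside, world axes, zero at the start; "wrist_torque": the same for the moment, N m; "opening": finger opening in m; "gripper_force": force on a finger pad.
Only numpy, scipy, OpenCV 4.12 (cv2) and the standard library are available. Lean on these libraries where they do the work, as an engineer would, in place of code of your own. Each camera call takes 0.05 s, during which the arm holds its last target. There are 200 camera calls.

## Task

The four counterweights for the two garment presses must be split into two sets of equal weight: three stand in one pan of the balance and one in the other. Move the right one over and seat it fully down on the free swivel spindle of the two-spindle pan, so that all four weights stand upright in the pans and both pans sit level. That spindle stands off-centre on a small turntable and can be at any side of it, so feel for it with the weight resting lightly on its tip; set it down gently and never force anything on the balance, and leave the other things on the desk alone.

Things in the scene. Friction and masses are not known exactly. Their poses are not given: they have to be found in the camera images.
- balance: two-pan counter balance fixed to the desk: grey base plate 250 x 290 mm (x by y), 16 mm thick. Origin: centre of its underside; its y axis runs from pan B (y = -95 mm) to pan A (y = +95 mm). The pans are aluminium trays 210 x 84 mm, long along x, lips 5 mm high, floors 70 mm above the desk when level. They only go up and down, staying horizontal, one rising as the other sinks.
- pan_a (a joint): height of pan A above level, m (pan B is at minus this); 0 is level, hard stops at -0.008 and 0.008. A spring of 450 N/m in all returns the pans to level: 46 g of difference moves them 1 mm, 370 g or more drives them to the stops. Damped, 100 N s/m.
- pan_a_floor (a point): centre of the floor of pan A (the three-spindle pan), moving with it; axes as the balance's. Fixed upright spindles at x = -66, 0 and +66 mm from it, y = 0. Every spindle is 12 mm in diameter and 10 mm high above the floor, with a 0.8 mm bevel round its flat top.
- pan_b_floor (a point): centre of the floor of pan B (the two-spindle pan), moving with it; axes as the balance's. A fixed spindle at x = -58 mm, which holds the lone weight, and the swivel spindle on the turntable.
- pivot (a point): middle of the steel turntable in pan B's floor (37 mm wide, flush; at the pan's x = +40 mm, y = 0), moving with the pan; axes as the balance's. The swivel spindle (size as the others) stands on it 12 mm from this point, in any direction, not measured; 8 N sideways turns it. A weight held 12 mm from this point rests on its tip until the socket is within about 2 mm of it, then goes down to the floor.
- weight_s: cast-iron counterweight, 240 g within 3 %: dark upright disc 56 mm wide, 14 mm high, with a flat-sided aluminium grip bar on top, 36 mm long (its x), 20 mm thick (its y), 28 mm high; 42 mm tall in all. A round socket 15 mm wide, 12 mm deep opens in the middle of its underside. Origin: centre of the underside; z up. Starts on one of the balance's four fixed spindles, which one varies.
- weight_m: cast-iron counterweight, 480 g within 3 %: dark upright disc 56 mm wide, 28 mm high, with a flat-sided aluminium grip bar on top, 36 mm long (its x), 20 mm thick (its y), 28 mm high; 56 mm tall in all. A round socket 15 mm wide, 12 mm deep opens in the middle of its underside. Origin: centre of the underside; z up. Starts on one of the balance's four fixed spindles, which one varies.
- weight_l: cast-iron counterweight, 720 g within 3 %: dark upright disc 56 mm wide, 42 mm high, with a flat-sided aluminium grip bar on top, 36 mm long (its x), 20 mm thick (its y), 28 mm high; 70 mm tall in all. A round socket 15 mm wide, 12 mm deep opens in the middle of its underside. Origin: centre of the underside; z up. Starts on one of the balance's four fixed spindles, which one varies.
- weight_xl: cast-iron counterweight, 960 g within 3 %: dark upright disc 56 mm wide, 56 mm high, with a flat-sided aluminium grip bar on top, 36 mm long (its x), 20 mm thick (its y), 28 mm high; 84 mm tall in all. A round socket 15 mm wide, 12 mm deep opens in the middle of its underside. Origin: centre of the underside; z up. Starts on one of the balance's four fixed spindles, which one varies.
- thread_cone: bystander: grey thread cone 58 mm wide, 105 mm high, standing beside pan A; origin under its centre
- tape_roll: bystander: paper-coloured tape roll lying flat, 96 mm wide, 25 mm high, beside pan B; origin under its centre
- mouse: bystander: black round mouse, 62 mm wide, 32 mm high, beyond the balance; origin under its centre
- lint_brush: bystander: hand brush lying flat, off to the side; origin under its middle, handle towards its -x
- spray_can: bystander: spray can 66 mm wide, 200 mm high; origin under its centre
- starch_can: bystander: spray can 58 mm wide, 170 mm high; origin under its centre
- bobbin: bystander: white bobbin 44 mm wide, 56 mm high; origin under its centre

How it is judged:
By the outcome, as a careful person would: the job done as asked, in the order asked, and still so for the second after the job is handed in, with the robot touching nothing.
It also fails if it takes over 72 s, if anything falls off the work surface, if the arm or the gripper's body presses on something with over 40 N, if the wrist force passes 120 N, or if a joint passes its speed limit or range.

## Working session

There is one attempt and no reset: what is moved stays moved. The work goes in short steps, Python scripts to look and compute and a tool call to move; the robot and the scene stay as the last step left them, time stands still between calls to the robot, and variables do not carry over. Pictures are saved under pics/ and viewed, at most 10 in all, crops included, and the job is handed in when it is done.

Besides the shell and the picture viewer there is one more tool, called after "Call:" as name(argument=value, ...), one argument or row to a line, values as JSON. move_arm: Moves the arm, as the interface text tells. Its arguments: {"type":"object","properties":{"plan":{"type":"array","items":{"type":"array","items":{"type":"number"}}},"force":{"type":"number"}},"required":["plan"]}

```bash
mkdir -p pics
cat > h.py <<'E'
import numpy as np, cv2
from plant import *
def cloud(c):
    z=c['z_map']; v,u=np.mgrid[:z.shape[0],:z.shape[1]]
    P=np.stack([(u-c['cx'])/c['fx']*z,(v-c['cy'])/c['fy']*z,z],-1)
    R=cv2.Rodrigues(np.array(c['rvec'],float))[0]
    W=(P-np.array(c['tvec']).reshape(3))@R
    W[z==0]=np.nan
    return W
def save(c,n): cv2.imwrite('pics/'+n,c['frame'][:,:,::-1])
E
python3 - <<'E'
from h import *
for n in ['top','scene']:
    c=read_camera(n); save(c,n+'0.png'); W=cloud(c); np.save(n+'.npy',W)
    print(n,np.nanmin(W.reshape(-1,3),0),np.nanmax(W.reshape(-1,3),0), c['fx'])
s=read_state();print({k:np.round(v,3) for k,v in s.items()}, tips_ahead)
E
```

```text
top [-0.28363725 -1.68125101 -0.77499006] [1.68142361 1.6374748  0.64847833] 402.2892580383006
scene [-1.92845181 -1.38903814 -0.76758689] [1.28371162 1.18338671 0.62774495] 485.25725051159975
{'t': np.float64(0.1), 'q': array([ 1.11 ,  0.131,  1.489, -0.   ,  1.523, -0.085]), 'dq': array([-0.001, -0.002, -0.002,  0.003,  0.001, -0.001]), 'joint_torque': array([ 0.0000e+00, -5.6134e+01, -4.9310e+01,  7.7000e-02,  2.9000e-02,
       -0.0000e+00]), 'tool_pos': array([0.22 , 0.558, 0.229]), 'orientation': array([-5.870e-01, -3.086e+00,  3.000e-03]), 'force': array([ 0.294, -0.599,  0.358]), 'wrist_torque': array([-0.068,  0.027,  0.006]), 'gripper_force': np.float64(0.0), 'opening': np.float64(0.093)} 0.011
```

View pics/top0.png

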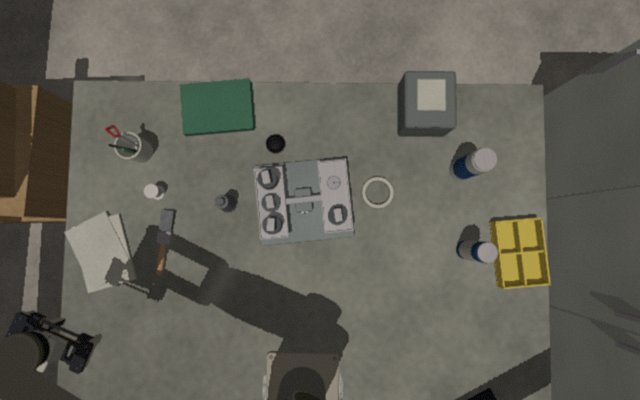

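View pics/scene0.png

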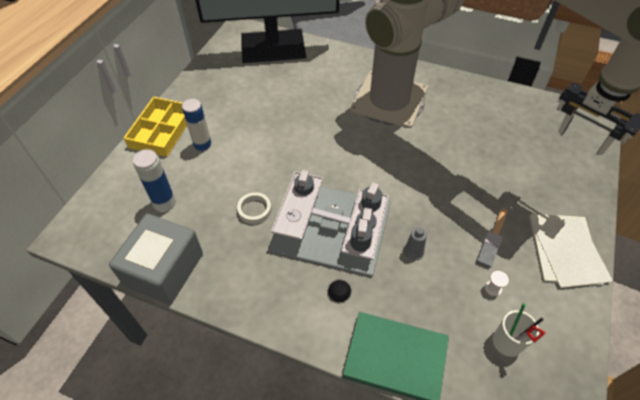

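The top view shows the balance with its centre near (302,200), pan A at column 270 with three weights at rows 177/202/222, and pan B at column 337 with the lone weight at row 214 and the turntable near (334,183). The scene view agrees. Next I measure heights.

Run:
```python
from h import *
W=np.load('top.npy')
np.set_printoptions(linewidth=220,suppress=True)
print(np.nanmedian(W[225:260,225:250,2]))
Z=W[150:250,240:365]
for n in ['top','scene']:
    P=np.load(n+'.npy').reshape(-1,3); P=P[np.isfinite(P).all(1)]
    Wt=np.load('top.npy'); c=Wt[200,302]
    m=(abs(P[:,0]-c[0])<.2)&(abs(P[:,1]-c[1])<.2)&(P[:,2]>.085)
    Q=P[m]
    # cluster
    import scipy.cluster.hierarchy as h
    l=h.fcluster(h.linkage(Q,'single'),.012,'distance')
    print(n,c)
    for k in set(l):
        q=Q[l==k]
        if len(q)>5:
            t=q[q[:,2]>q[:,2].max()-.008]
            print(len(q),'zmax',q[:,2].max().round(4),'c',q[:,:2].mean(0).round(4),'top n',len(t),t.mean(0).round(4))
# base plate & pan outlines
    b=P[(abs(P[:,0]-c[0])<.2)&(abs(P[:,1]-c[1])<.2)&(P[:,2]>.011)&(P[:,2]<.085)]
    r=cv2.minAreaRect(b[:,:2].astype(np.float32)*1000); print('rect',r)
    pa=b[(b[:,2]>.055)]
    l=h.fcluster(h.linkage(pa,'single'),.01,'distance')
    for k in set(l):
        q=pa[l==k]
        if len(q)>40: print('pan',len(q),np.median(q[:,2]).round(4),cv2.minAreaRect(q[:,:2].astype(np.float32)*1000))
I=cv2.imread('pics/top0.png')[150:250,240:365]
cv2.imwrite('pics/top0c.png',cv2.resize(I,None,fx=6,fy=6,interpolation=cv2.INTER_CUBIC))
```

```text
0.0005721291622776994
top [0.56518067 0.00753183 0.05950085]
327 zmax 0.1522 c [0.6191 0.1043] top n 81 [0.6218 0.1063 0.1468]
96 zmax 0.1085 c [0.555  0.0985] top n 80 [0.5552 0.099  0.1045]
100 zmax 0.1375 c [0.4904 0.0913] top n 81 [0.4907 0.0921 0.133 ]
207 zmax 0.1108 c [0.4904 0.0901] top n 156 [0.4906 0.0912 0.1053]
10 zmax 0.0941 c [ 0.6123 -0.0967] top n 8 [ 0.6122 -0.0968  0.0902]
96 zmax 0.1396 c [ 0.5191 -0.0951] top n 84 [ 0.519  -0.0959  0.1349]
204 zmax 0.1113 c [ 0.519  -0.0951] top n 183 [ 0.5195 -0.0954  0.1066]
rect ((611.2005615234375, -19.024612426757812), (333.3203125, 348.4596862792969), 6.216585636138916)
pan 1714 0.0786 ((577.477783203125, -89.1128921508789), (210.23837280273438, 84.0064926147461), 6.509782314300537)
pan 1465 0.0635 ((561.9885864257812, 47.406246185302734), (209.7063446044922, 189.44349670410156), 6.409212589263916)
scene [0.56518067 0.00753183 0.05950085]
492 zmax 0.1517 c [0.6329 0.1073] top n 96 [0.6254 0.1055 0.1471]
99 zmax 0.1097 c [0.5603 0.0989] top n 83 [0.5586 0.0979 0.1052]
381 zmax 0.1369 c [0.5012 0.0927] top n 86 [0.4945 0.0907 0.1329]
15 zmax 0.0921 c [ 0.6154 -0.0959] top n 15 [ 0.6154 -0.0959  0.0889]
7 zmax 0.0875 c [ 0.6522 -0.1229] top n 7 [ 0.6522 -0.1229  0.0856]
7 zmax 0.0878 c [ 0.5112 -0.1391] top n 7 [ 0.5112 -0.1391  0.0864]
9 zmax 0.0878 c [ 0.5673 -0.1325] top n 9 [ 0.5673 -0.1325  0.0863]
375 zmax 0.1395 c [ 0.5304 -0.0932] top n 75 [ 0.5238 -0.0967  0.1355]
8 zmax 0.0877 c [ 0.5053 -0.058 ] top n 8 [ 0.5053 -0.058   0.0863]
6 zmax 0.0858 c [ 0.6501 -0.0421] top n 6 [ 0.6501 -0.0421  0.0853]
6 zmax 0.089 c [ 0.5951 -0.0483] top n 6 [ 0.5951 -0.0483  0.0868]
rect ((610.87646484375, -19.521530151367188), (330.1005554199219, 348.32244873046875), 5.027437686920166)
pan 3042 0.0768 ((569.073486328125, 2.9586181640625), (214.3821563720703, 274.59588623046875), 6.375487327575684)
```

View pics/top0c.png

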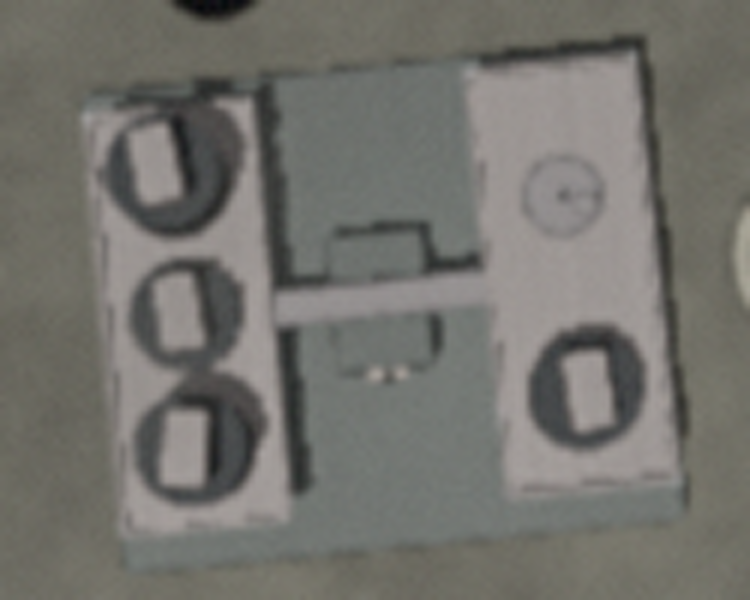

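```bash
cat >> h.py <<'E'
from scipy.spatial.transform import Rotation as Ro
def togo(p,yaw):
    """turn about tool z (deg), then shift in tool axes AFTER turn (units of 25mm); yaw = world angle of tool y, deg (mod 180); tool vertical"""
    s=read_state(); R=Ro.from_rotvec(s['orientation']); M=R.as_matrix()
    y=np.degrees(np.arctan2(M[1,1],M[0,1])); d=(yaw-y+90)%180-90
    a=np.radians(y+d); ty=np.array([np.cos(a),np.sin(a),0]); tz=np.array([0,0,-1.]); tx=np.cross(ty,tz)
    dp=np.array(p)-s['tool_pos']
    print('yaw now',y.round(2),'turn tool z deg',(-d).round(2),'units',(-d/6).round(3),'shift units',(np.array([tx,ty,tz])@dp/.025).round(3),'tilt',np.round(M[:2,2],4),'t',s['t'],'q6',s['q'][5].round(2))
E
python3 - <<'E'
from h import *
for n in ['top','scene']:
    P=np.load(n+'.npy').reshape(-1,3); P=P[np.isfinite(P).all(1)]
    for nm,x,y,z in [('L',.492,.0915,.133),('XL',.623,.106,.147),('S',.556,.0985,.1045),('M',.52,-.096,.135)]:
        q=P[(abs(P[:,0]-x)<.028)&(abs(P[:,1]-y)<.028)&(abs(P[:,2]-z)<.007)]
        print(n,nm,len(q),q.mean(0).round(4),cv2.minAreaRect(q[:,:2].astype(np.float32)*1000))
togo([.492,.0915,.25],96.4)
E
```

```text
top L 94 [0.491  0.0919 0.1324] ((490.53204345703125, 92.04318237304688), (19.996797561645508, 36.153934478759766), 88.62661743164062)
top XL 95 [0.6211 0.1066 0.1462] ((621.7515869140625, 106.63882446289062), (35.91364288330078, 20.133825302124023), 12.440145492553711)
top S 90 [0.5556 0.0991 0.1039] ((555.5450439453125, 99.07469940185547), (34.970611572265625, 19.60560417175293), 7.578548431396484)
top M 93 [ 0.5193 -0.0954  0.1345] ((519.461669921875, -95.56431579589844), (35.361175537109375, 19.793453216552734), 8.394293785095215)
scene L 94 [0.4951 0.0911 0.1324] ((494.57110595703125, 90.7996826171875), (19.952713012695312, 37.01869583129883), 85.81494140625)
scene XL 107 [0.6262 0.1054 0.1466] ((624.7240600585938, 105.34709167480469), (37.374881744384766, 19.676977157592773), 13.325249671936035)
scene S 92 [0.5593 0.0983 0.1047] ((557.8739624023438, 97.59754943847656), (38.00527572631836, 19.79268455505371), 10.59460735321045)
scene M 88 [ 0.5242 -0.0963  0.1347] ((523.298583984375, -96.84000396728516), (40.782840728759766, 19.718914031982422), 10.389416694641113)
yaw now 68.47 turn tool z deg -27.93 units -4.656 shift units [ -8.734 -19.743  -0.853] tilt [-0.0007 -0.0015] t 0.1 q6 -0.09
```

Call:
move_arm(
  plan=[
    [0,0,-0.8,0,0,0,93],
    [0,0,-0.8,0,0,0,93],
    [0,0,-0.8,0,0,0,93],
    [0,0,-0.85,0,0,0,93],
    [0,0,0,-0.6,-0.95,0,93],
    [0,0,0,-0.6,-0.95,0,93],
    [0,0,0,-0.6,-0.95,0,93],
    [0,0,0,-0.6,-0.95,0,93],
    [0,0,0,-0.6,-0.95,0,93],
    [0,0,0,-0.6,-0.95,0,93],
  ],
)

```text
t: 1.1
tool_pos: [0.3053, 0.4113, 0.2291]
orientation: [-0.055, -3.141, 0.001]
force: [0.2, -0.2, 0.5]
opening: 0.093
gripper_force: 0.0
```

Call:
move_arm(
  plan=[
    [0,0,0,-0.6,-0.95,0,93],
    [0,0,0,-0.6,-0.95,0,93],
    [0,0,0,-0.6,-0.95,0,93],
    [0,0,0,-0.6,-0.95,0,93],
    [0,0,0,-0.6,-0.95,0,93],
    [0,0,0,-0.6,-0.95,0,93],
    [0,0,0,-0.6,-0.95,0,93],
    [0,0,0,-0.6,-0.95,0,93],
    [0,0,0,-0.6,-0.95,0,93],
    [0,0,0,-0.6,-0.95,0,93],
  ],
)

```text
t: 2.1
tool_pos: [0.4468, 0.1687, 0.2293]
orientation: [-0.056, -3.141, 0.0]
force: [0.3, -0.0, 0.5]
opening: 0.0932
gripper_force: 0.0
```

Run:
```python
from h import *
togo([.4915,.0915,.2],88)
c=read_camera('wrist'); save(c,'w1.png'); W=cloud(c); np.save('w1.npy',W)
print(W[200,320],W[100,320],W[200,500])
```

```text
yaw now 87.97 turn tool z deg -0.03 units -0.005 shift units [-1.896 -3.026  1.171] tilt [-0.0005 -0.0001] t 2.1 q6 -1.28
[4.91758883e-01 1.74451272e-01 3.33772538e-04] [0.37492933 0.17795762 0.00138588] [ 0.50006574  0.3935091  -0.00074589]
```

View pics/w1.png

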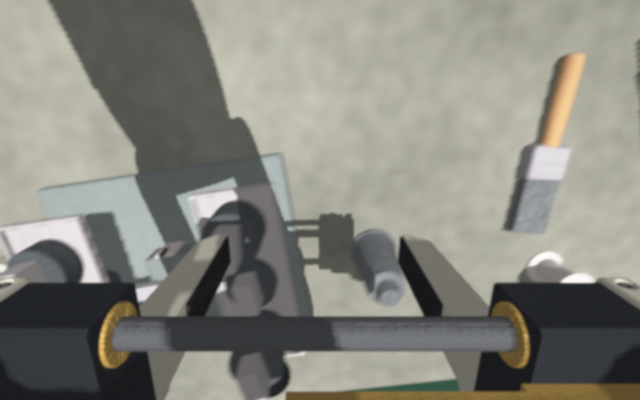

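The wrist view shows the base plate from (40,190) to (285,155), pan A's weights near (230,230), and the gripper bar across row 335. I'll pass over pan B to locate the spindle tip precisely.

Call:
move_arm(
  plan=[
    [0,0,0,-0.48,-0.98,0,93],
    [0,0,0,-0.48,-0.98,0,93],
    [0,0,0,-0.48,-0.98,0,93],
    [0,0,0,-0.48,-0.98,0,93],
    [0,0,0,-0.48,-0.98,0,93],
    [0,0,0,-0.48,-0.98,0,93],
    [0,0,0,-0.48,-0.98,0,93],
    [0,0,0,-0.48,-0.98,0,93],
    [0,0,0,-0.48,-0.98,0,93],
    [0,0,0,-0.48,-0.98,0,93],
  ],
)

```text
t: 3.15
tool_pos: [0.5579, -0.0801, 0.2292]
orientation: [-0.056, -3.14, -0.0]
force: [-0.0, 0.4, 0.0]
opening: 0.093
gripper_force: 0.0
```

Call:
move_arm(
  plan=[
    [0,0,0,0,-0.6,0,93],
    [0,0,0,0,0,0,93],
    [0,0,0,0,0,0,93],
    [0,0,0,0,0,0,93],
    [0,0,0,0,0,0,93],
    [0,0,0,0,0,0,93],
    [0,0,0,0,0,0,93],
    [0,0,0,0,0,0,93],
    [0,0,0,0,0,0,93],
    [0,0,0,0,0,0,93],
  ],
)

```text
t: 4.15
tool_pos: [0.5573, -0.0942, 0.2296]
orientation: [-0.056, -3.141, -0.0]
force: [-0.3, -0.1, 0.0]
opening: 0.0932
gripper_force: 0.0
```

Run:
```python
from h import *
togo([.4915,.0915,.2],88)
c=read_camera('wrist'); save(c,'w2.png'); W=cloud(c); np.save('w2.npy',W)
P=W.reshape(-1,3);P=P[np.isfinite(P).all(1)]
r=np.hypot(P[:,0]-.617,P[:,1]+.085)
q=P[(r<.022)&(P[:,2]<.1)]; f=np.median(q[:,2]); print('floor',f,q[:,2].max(),len(q))
t=q[q[:,2]>f+.007]; print(len(t),t.mean(0),np.ptp(t,0))
b=P[(P[:,2]>f-.003)&(P[:,2]<f+.008)&(abs(P[:,0]-.58)<.13)&(abs(P[:,1]+.09)<.08)]
print(cv2.minAreaRect(b[:,:2].astype(np.float32)*1000))
```

```text
yaw now 87.97 turn tool z deg -0.03 units -0.005 shift units [2.888 7.332 1.185] tilt [-0.0001  0.    ] t 4.15 q6 -1.79
floor 0.07863913197079263 0.08970879817307854 1381
108 [ 0.61410504 -0.09698902  0.08771681] [0.01108621 0.01083475 0.00397206]
((580.0891723632812, -90.42410278320312), (210.44937133789062, 84.24370574951172), 6.3982014656066895)
```

View pics/w2.png

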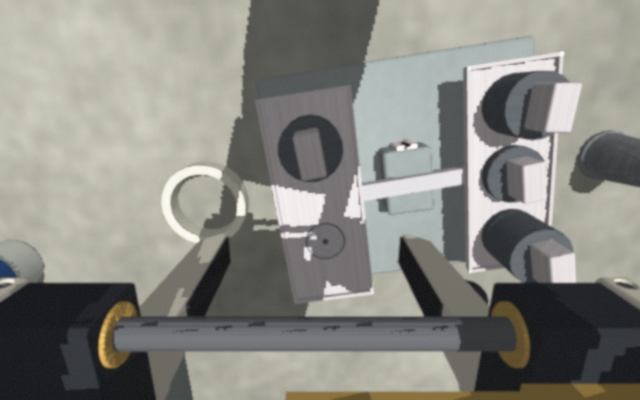

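The wrist view shows the turntable at (325,240), the lone weight at (310,148), and the target weight L at (530,105).

Run:
```python
from h import *
for n in ['w1','w2']:
    P=np.load(n+'.npy').reshape(-1,3); P=P[np.isfinite(P).all(1)]
    for nm,x,y,z in [('L',.492,.0915,.133),('XL',.623,.106,.147),('S',.556,.0985,.1045),('M',.52,-.096,.135)]:
        q=P[(abs(P[:,0]-x)<.028)&(abs(P[:,1]-y)<.028)&(abs(P[:,2]-z)<.005)]
        if len(q)>30: print(n,nm,len(q),q.mean(0).round(4),cv2.minAreaRect(q[:,:2].astype(np.float32)*1000))
    b=P[(P[:,2]>.058)&(P[:,2]<.068)&(abs(P[:,0]-.555)<.13)&(abs(P[:,1]-.1)<.065)]
    print('panA',len(b),cv2.minAreaRect(b[:,:2].astype(np.float32)*1000))
togo([.4925,.0915,.18],88)
```

```text
w1 L 344 [0.492  0.0975 0.1312] ((491.761962890625, 95.23808288574219), (38.205562591552734, 17.86081314086914), 11.367914199829102)
w1 XL 655 [0.6198 0.1061 0.1454] ((622.3347778320312, 105.367919921875), (35.15131378173828, 20.5589656829834), 13.384482383728027)
w1 S 680 [0.5564 0.0991 0.1035] ((557.8110961914062, 98.82366180419922), (36.222869873046875, 20.059528350830078), 9.79808235168457)
w1 M 76 [ 0.5051 -0.0945  0.1322] ((505.015625, -96.36958312988281), (16.303516387939453, 4.329203128814697), 86.86589813232422)
panA 4739 ((558.5006713867188, 98.28858184814453), (210.87222290039062, 84.74439239501953), 6.452386856079102)
w2 L 1489 [0.4924 0.0894 0.1319] ((493.18023681640625, 90.37083435058594), (20.937110900878906, 36.02347946166992), 88.09163665771484)
w2 XL 800 [0.6177 0.103  0.1458] ((619.5902709960938, 104.25456237792969), (27.769325256347656, 21.652027130126953), 11.875442504882812)
w2 S 1014 [0.5574 0.0966 0.1038] ((558.37548828125, 97.63081359863281), (36.42698287963867, 21.060720443725586), 10.7025146484375)
w2 M 1205 [ 0.5215 -0.0969  0.1338] ((522.2097778320312, -96.8913345336914), (36.069732666015625, 19.9571590423584), 9.124638557434082)
panA 8104 ((559.9151000976562, 87.89663696289062), (210.2625732421875, 106.68974304199219), 6.4428510665893555)
yaw now 87.97 turn tool z deg -0.03 units -0.005 shift units [2.849 7.333 1.984] tilt [-0.0001  0.0001] t 4.2 q6 -1.79
```

Call:
move_arm(
  plan=[
    [0,0,0,0.28,0.73,0,93],
    [0,0,0,0.28,0.73,0,93],
    [0,0,0,0.28,0.73,0,93],
    [0,0,0,0.28,0.73,0,93],
    [0,0,0,0.28,0.73,0,93],
    [0,0,0,0.29,0.73,0,93],
    [0,0,0,0.29,0.73,0,93],
    [0,0,0,0.29,0.73,0,93],
    [0,0,0,0.29,0.73,0,93],
    [0,0,0,0.29,0.73,0,93],
  ],
)

```text
t: 5.2
tool_pos: [0.4916, 0.0923, 0.2296]
orientation: [-0.055, -3.141, -0.001]
force: [0.8, 0.4, 0.5]
opening: 0.0931
gripper_force: 0.0
```

Call:
move_arm(
  plan=[
    [0,0,0,0,0,0.5,60],
    [0,0,0,0,0,0.5,60],
    [0,0,0,0,0,0.5,60],
    [0,0,0,0,0,0.5,60],
    [0,0,0,0,0,0.5,60],
    [0,0,0,0,0,0.5,60],
    [0,0,0,0,0,0.4,60],
    [0,0,0,0,0,0,60],
    [0,0,0,0,0,0,60],
    [0,0,0,0,0,0,60],
  ],
)

```text
t: 6.2
tool_pos: [0.4931, 0.0907, 0.1454]
orientation: [0.056, 3.14, 0.0]
force: [0.2, 0.1, -0.8]
opening: 0.0597
gripper_force: 0.0
```

Run:
```python
from h import *
togo([.4925,.0905,.118],88)
c=read_camera('wrist'); W=cloud(c); P=W.reshape(-1,3);P=P[np.isfinite(P).all(1)]
q=P[(abs(P[:,0]-.492)<.026)&(abs(P[:,1]-.091)<.025)&(abs(P[:,2]-.132)<.005)]
print(len(q),q.mean(0),cv2.minAreaRect(q[:,:2].astype(np.float32)*1000))
```

```text
yaw now 87.97 turn tool z deg -0.03 units -0.005 shift units [ 0.023 -0.01   1.096] tilt [0.0012 0.0001] t 6.2 q6 -1.46
2104 [0.49124556 0.09103844 0.13176943] ((492.646240234375, 91.14802551269531), (19.644559860229492, 35.9693603515625), 87.32037353515625)
```

Call:
move_arm(
  plan=[
    [0,0,0,0,0,0.4,60],
    [0,0,0,0,0,0.4,60],
    [0,0,0,0,0,0.3,60],
    [0,0,0,0,0,0,60],
    [0,0,0,0,0,0,40],
    [0,0,0,0,0,0,26],
    [0,0,0,0,0,0,15],
    [0,0,0,0,0,0,15],
    [0,0,0,0,0,0,15],
    [0,0,0,0,0,0,15],
  ],
  force=40,
)

```text
t: 7.25
tool_pos: [0.4927, 0.0909, 0.1173]
orientation: [0.056, 3.141, 0.001]
force: [0.3, 1.8, 1.5]
opening: 0.0199
gripper_force: 40.0
```

Call:
move_arm(
  plan=[
    [0,0,0,0,0,-0.1,15],
    [0,0,0,0,0,-0.15,15],
    [0,0,0,0,0,-0.2,15],
    [0,0,0,0,0,-0.25,15],
    [0,0,0,0,0,-0.35,15],
    [0,0,0,0,0,-0.4,15],
    [0,0,0,0,0,-0.4,15],
    [0,0,0,0,0,-0.4,15],
    [0,0,0,0,0,-0.35,15],
    [0,0,0,0,0,0,15],
  ],
)

```text
t: 8.25
tool_pos: [0.4937, 0.0908, 0.1842]
orientation: [0.056, 3.138, 0.0]
force: [0.5, -0.1, -7.2]
opening: 0.0197
gripper_force: 40.0
```

Run:
```python
from h import *
s=read_state(); print(s['force'],s['wrist_torque'],s['opening'])
c=read_camera('wrist'); save(c,'w3.png'); W=cloud(c); P=W.reshape(-1,3);P=P[np.isfinite(P).all(1)]
z=.132+s['tool_pos'][2]-.1173
for lo,hi in [(z-.006,z+.006),(z-.036,z-.018)]:
    q=P[(abs(P[:,0]-.492)<.04)&(abs(P[:,1]-.091)<.04)&(P[:,2]>lo)&(P[:,2]<hi)]
    print(len(q),q.mean(0),cv2.minAreaRect(q[:,:2].astype(np.float32)*1000))
togo([.6135,-.0965,s['tool_pos'][2]],88)
```

```text
[ 0.52437145 -0.05417086 -7.18802536] [ 0.06535791 -0.0118656   0.02730814] 0.01971920557287144
3694 [0.49021235 0.09017122 0.19869312] ((490.8856201171875, 93.62803649902344), (40.410560607910156, 43.280609130859375), 29.323814392089844)
2761 [0.47689649 0.0907073  0.1712174 ] ((479.9351501464844, 90.76921081542969), (55.38773727416992, 27.75653839111328), 87.26367950439453)
yaw now 87.97 turn tool z deg -0.03 units -0.006 shift units [-5.072 -7.317 -0.043] tilt [0.0018 0.0001] t 8.3 q6 -1.46
```

View pics/w3.png

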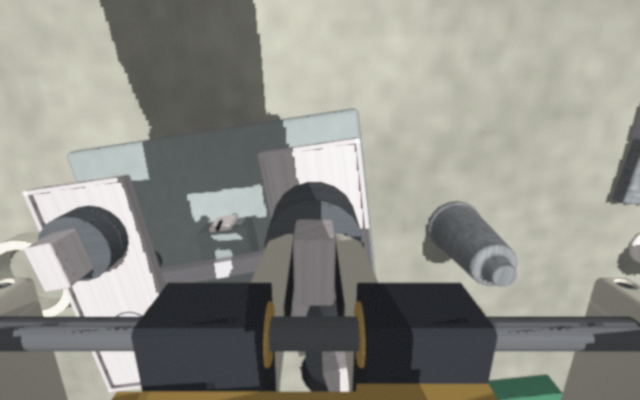

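The held weight reads 7.2 N, about 720 g. It is upright and centred, with its disc near (315,215) and pan B's lone weight at (80,245).

Call:
move_arm(
  plan=[
    [0,0,0,-0.3,-0.4,0,15],
    [0,0,0,-0.5,-0.7,0,15],
    [0,0,0,-0.6,-0.85,0,15],
    [0,0,0,-0.6,-0.9,0,15],
    [0,0,0,-0.6,-0.9,0,15],
    [0,0,0,-0.6,-0.9,0,15],
    [0,0,0,-0.6,-0.9,0,15],
    [0,0,0,-0.55,-0.8,0,15],
    [0,0,0,-0.45,-0.65,0,15],
    [0,0,0,-0.28,-0.35,0,15],
  ],
)

```text
t: 9.3
tool_pos: [0.6131, -0.0997, 0.1809]
orientation: [-0.058, -3.14, 0.0]
force: [0.7, 0.8, -7.5]
opening: 0.0198
gripper_force: 40.0
```

Call:
move_arm(
  plan=[
    [0,0,0,0,0,0.2,15],
    [0,0,0,0,0,0.2,15],
    [0,0,0,0,0,0.2,15],
    [0,0,0,0,0,0.2,15],
    [0,0,0,0,0,0.1,15],
    [0,0,0,0,0,0,15],
    [0,0,0,0,0,0,15],
    [0,0,0,0,0,0,15],
    [0,0,0,0,0,0,15],
    [0,0,0,0,0,0,15],
  ],
)

```text
t: 10.3
tool_pos: [0.6131, -0.0975, 0.1599]
orientation: [0.056, 3.141, -0.0]
force: [-0.3, -0.2, -7.4]
opening: 0.0199
gripper_force: 40.0
```

Run:
```python
from h import *
s=read_state(); print(s['tool_pos'],s['force'])
togo([.6142,-.0970,.148],88)
```

```text
[ 0.61308932 -0.09751642  0.15991213] [-0.29511947 -0.24579469 -7.37139437]
yaw now 87.97 turn tool z deg -0.03 units -0.006 shift units [-0.044  0.022  0.476] tilt [ 0.0004 -0.0001] t 10.3 q6 -1.78
```

Call:
move_arm(
  plan=[
    [0,0,0,-0.04,0.02,0,15],
    [0,0,0,0,0,0.12,15],
    [0,0,0,0,0,0.12,15],
    [0,0,0,0,0,0.12,15],
    [0,0,0,0,0,0.08,15],
    [0,0,0,0,0,0.08,15],
    [0,0,0,0,0,0.04,15],
    [0,0,0,0,0,0,15],
    [0,0,0,0,0,0,15],
    [0,0,0,0,0,0,15],
  ],
)

```text
t: 11.3
tool_pos: [0.6141, -0.097, 0.1458]
orientation: [0.056, 3.141, -0.0]
force: [-0.8, 0.0, -7.8]
opening: 0.0198
gripper_force: 40.0
```

Call:
move_arm(
  plan=[
    [0,0,0,0,0,0.04,15],
    [0,0,0,0,0,0,15],
    [0,0,0,0,0,0.04,15],
    [0,0,0,0,0,0,15],
    [0,0,0,0,0,0.04,15],
    [0,0,0,0,0,0,15],
    [0,0,0,0,0,0,15],
    [0,0,0,0,0,0,15],
    [0,0,0,0,0,0,15],
    [0,0,0,0,0,0,15],
  ],
)

```text
t: 12.3
tool_pos: [0.614, -0.097, 0.1427]
orientation: [0.056, 3.141, 0.0]
force: [-0.9, -0.2, -7.2]
opening: 0.0201
gripper_force: 40.0
```

Call:
move_arm(
  plan=[
    [0,0,0,0,0,0.04,15],
    [0,0,0,0,0,0,15],
    [0,0,0,0,0,0.04,15],
    [0,0,0,0,0,0,15],
    [0,0,0,0,0,0.02,15],
    [0,0,0,0,0,0,15],
    [0,0,0,0,0,0,15],
    [0,0,0,0,0,0,15],
    [0,0,0,0,0,0,15],
    [0,0,0,0,0,0,15],
  ],
)

```text
t: 13.3
tool_pos: [0.614, -0.097, 0.1402]
orientation: [-0.056, -3.141, 0.0]
force: [-0.0, -0.0, -6.4]
opening: 0.0198
gripper_force: 40.0
```

Call:
move_arm(
  plan=[
    [0,0,0,0,0,0.04,15],
    [0,0,0,0,0,0,15],
    [0,0,0,0,0,0.04,15],
    [0,0,0,0,0,0,15],
    [0,0,0,0,0,0,15],
    [0,0,0,0,0,0,15],
    [0,0,0,0,0,0,15],
    [0,0,0,0,0,0,15],
    [0,0,0,0,0,0,15],
    [0,0,0,0,0,0,15],
  ],
)

```text
t: 14.3
tool_pos: [0.6139, -0.097, 0.1381]
orientation: [-0.056, -3.141, -0.0]
force: [-0.3, -0.3, -7.4]
opening: 0.0195
gripper_force: 40.0
```

Run:
```python
from h import *
s=read_state(); print(s['force'],s['tool_pos'],s['wrist_torque'])
c=read_camera('top'); save(c,'top2.png')
P=cloud(c).reshape(-1,3);P=P[np.isfinite(P).all(1)]
for x,y in[(.56,.055),(.57,-.09)]:
    q=P[(abs(P[:,0]-x)<.13)&(abs(P[:,1]-y)<.06)&(P[:,2]>.055)&(P[:,2]<.083)]
    print(len(q),np.median(q[:,2]),np.histogram(q[:,2],bins=np.arange(.055,.085,.003))[0])
```

```text
[-0.3015174  -0.26175524 -7.41992609] [ 0.61394983 -0.09696776  0.13813536] [-0.01962029 -0.00500507 -0.01990149]
1167 0.06314009337859926 [ 54 227 414 230  66  40  61  60  13   2]
839 0.07820127292355167 [  1   5   5  19   2   6 124 365 265  47]
```

Call:
move_arm(
  plan=[
    [0,0,0,0,0,0.04,15],
    [0,0,0,0,0,0.04,15],
    [0,0,0,0,0,0.04,15],
    [0,0,0,0,0,0.04,15],
    [0,0,0,0,0,0,15],
    [0,0,0,0,0,0,15],
    [0,0,0,0,0,0,15],
    [0,0,0,0,0,0,15],
    [0,0,0,0,0,0,15],
    [0,0,0,0,0,0,15],
  ],
)

```text
t: 15.35
tool_pos: [0.614, -0.097, 0.1342]
orientation: [0.056, 3.141, -0.0]
force: [-0.1, -0.5, -6.6]
opening: 0.02
gripper_force: 40.0
```

Call:
move_arm(
  plan=[
    [0,0,0,0,0,0.04,15],
    [0,0,0,0,0,0.04,15],
    [0,0,0,0,0,0.04,15],
    [0,0,0,0,0,0.04,15],
    [0,0,0,0,0,0,15],
    [0,0,0,0,0,0,15],
    [0,0,0,0,0,0,15],
    [0,0,0,0,0,0,15],
    [0,0,0,0,0,0,15],
    [0,0,0,0,0,0,15],
  ],
)

```text
t: 16.35
tool_pos: [0.6141, -0.097, 0.1302]
orientation: [0.056, 3.141, -0.0]
force: [-0.2, 0.7, -2.6]
opening: 0.0199
gripper_force: 40.0
```

Call:
move_arm(
  plan=[
    [0,0,0,0,0,0.04,15],
    [0,0,0,0,0,0.04,15],
    [0,0,0,0,0,0.04,15],
    [0,0,0,0,0,0.04,15],
    [0,0,0,0,0,0.03,15],
    [0,0,0,0,0,0,15],
    [0,0,0,0,0,0,15],
    [0,0,0,0,0,0,15],
    [0,0,0,0,0,0,15],
    [0,0,0,0,0,0,15],
  ],
)

```text
t: 17.35
tool_pos: [0.6141, -0.097, 0.1255]
orientation: [0.056, 3.141, -0.0]
force: [1.1, 1.0, -1.4]
opening: 0.0197
gripper_force: 40.0
```

Run:
```python
from h import *
s=read_state(); print(s['force'],s['tool_pos'],s['wrist_torque'])
c=read_camera('top')
P=cloud(c).reshape(-1,3);P=P[np.isfinite(P).all(1)]
for x,y in[(.56,.055),(.57,-.09)]:
    q=P[(abs(P[:,0]-x)<.13)&(abs(P[:,1]-y)<.06)&(P[:,2]>.055)&(P[:,2]<.083)]
    print(len(q),np.median(q[:,2]),np.histogram(q[:,2],bins=np.arange(.055,.085,.003))[0])
```

```text
[ 1.11545012  1.04918447 -1.36201622] [ 0.61407158 -0.09699321  0.12545154] [ 0.09682383 -0.06594553 -0.02442857]
1095 0.07063972019035188 [ 14  41  27  54 326 370 150  50  43  20]
918 0.07062261381043484 [  4  12  15  45 283 371 137  46   5   0]
```

Both pans are level at 70.6 mm. I release and retreat.

Call:
move_arm(
  plan=[
    [0,0,0,0,0,0,18],
    [0,0,0,0,0,0,20],
    [0,0,0,0,0,0,22],
    [0,0,0,0,0,0,26],
    [0,0,0,0,0,0,32],
    [0,0,0,0,0,0,40],
    [0,0,0,0,0,0,48],
    [0,0,0,0,0,0,48],
    [0,0,0,0,0,0,48],
    [0,0,0,0,0,0,48],
  ],
  force=5,
)

```text
t: 18.4
tool_pos: [0.614, -0.097, 0.1254]
orientation: [0.056, 3.141, 0.0]
force: [-0.4, -0.3, -0.1]
opening: 0.0479
gripper_force: 0.0
```

Call:
move_arm(
  plan=[
    [0,0,0,0,0,-0.1,48],
    [0,0,0,0,0,-0.3,48],
    [0,0,0,0,0,-0.6,48],
    [0,0,0,0,0,-0.9,48],
    [0,0,0,0,0,-0.9,48],
    [0,0,0,0,0,-0.9,48],
    [0,0,0,0,0,-0.9,48],
    [0,0,0,0,0,-0.4,48],
    [0,0,0,0,0,0,48],
    [0,0,0,0,0,0,48],
  ],
)

```text
t: 19.4
tool_pos: [0.6138, -0.0969, 0.25]
orientation: [-0.056, -3.141, -0.0]
force: [-0.4, 0.3, -0.5]
opening: 0.0478
gripper_force: 0.0
```

Run:
```python
from h import *
s=read_state(); print(s['force'],s['tool_pos'])
for n in ['top','scene','wrist']:
    c=read_camera(n); save(c,n+'9.png')
    P=cloud(c).reshape(-1,3);P=P[np.isfinite(P).all(1)]
    for x,y in[(.56,.055),(.57,-.09)]:
        q=P[(abs(P[:,0]-x)<.13)&(abs(P[:,1]-y)<.06)&(P[:,2]>.055)&(P[:,2]<.083)]
        print(n,len(q),np.median(q[:,2]))
    for x,y in [(.614,-.097),(.52,-.096),(.622,.106),(.556,.098)]:
        q=P[(abs(P[:,0]-x)<.03)&(abs(P[:,1]-y)<.03)&(P[:,2]>.075)&(P[:,2]<.17)]
        if len(q)<30: continue
        m=q[:,2].max(); t=q[q[:,2]>m-.008]; print(n,t.mean(0).round(4),len(t), 'std',t[:,2].std().round(4))
```

```text
[-0.40337319  0.32354332 -0.51714034] [ 0.61381759 -0.09694668  0.24998234]
top 1053 0.07171904387410143
top 948 0.06970163662955702
top [ 0.5984 -0.0952  0.1391] 25 std 0.0017
top [ 0.5189 -0.0955  0.125 ] 80 std 0.0019
top [0.6213 0.1069 0.1558] 85 std 0.0018
top [0.5569 0.099  0.114 ] 73 std 0.0015
scene 982 0.0720317017381135
scene 1307 0.07079470663115486
scene [ 0.6149 -0.0974  0.1396] 95 std 0.0017
scene [ 0.524  -0.0952  0.1261] 60 std 0.0017
scene [0.6247 0.1055 0.156 ] 92 std 0.0017
scene [0.5591 0.098  0.1141] 77 std 0.0017
wrist 11594 0.07147762040753877
wrist 12196 0.06909689118547532
wrist [ 0.6131 -0.0974  0.1386] 996 std 0.001
wrist [ 0.5219 -0.0969  0.1247] 1181 std 0.0008
wrist [0.6229 0.1035 0.1547] 1282 std 0.0016
wrist [0.5579 0.0965 0.1129] 1110 std 0.0013
```

View pics/scene9.png

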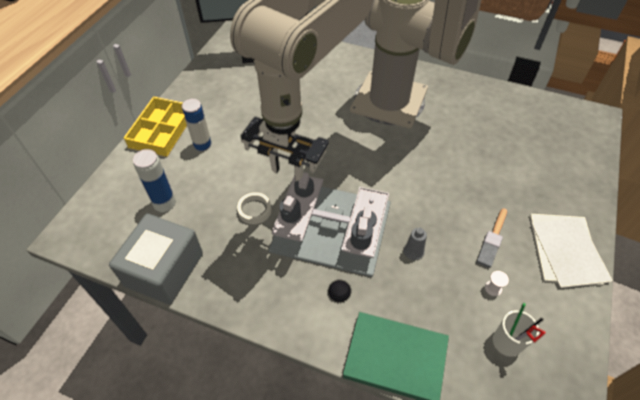

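The final view shows two weights seated at (290,207) and (303,183) in pan B, two in pan A, the gripper clear and everything else undisturbed.

```bash
python3 -c "
from plant import *
print(close_job())"
```

```text
the job is handed in; nothing more can be done
None
```

I moved the 720 g weight onto pan B's swivel spindle beside the 480 g one, leaving the 240 g and 960 g in pan A; it is fully seated, the pans read level to about 1 mm, and I handed the job in after about 20 s of robot time.

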